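# Preset a hydraulic range selector and flow regulator

### The arm

A 6-joint arm with a two-finger parallel gripper is mounted at the origin on the work surface. World frame = base frame: x ahead of the robot, y to its left, z up, the work surface at z = 0. Lengths are in m, angles in rad, forces in N, time in s.
With the tool pointing down it reaches from about 0.35 to 0.775 m from the base axis. Payload 7.3 kg.
Tool frame: the origin (TCP) lies midway between the tips of the shut fingers; the grasp point (between the pads) lies 19 mm behind it; z points along the fingers, y is the line along which they close (so a half turn about z gives the same grasp; the last joint's range is limited). The gripper opens to 92 mm and grips with 3 to 60 N. Pads are 19 mm wide; open, the fingers measure 130 mm over their backs; the gripper's body (75 mm by 190 mm) begins 47 mm behind the grasp point.
Start: joints at [-0.146, 0.342, 1.524, -0, 1.275, -0.146], TCP at [0.525, 0, 0.227] pointing down, gripper open.
Joint ranges: [-2.53, 2.53], [-0.77, 2.02], [0.04, 2.7], [-1, 4.14], [0.28, 2.66], [-3.11, 3.11]. Speed limits (rad/s): [2.57, 2.57, 3.14, 3.14, 3.14, 3.14].

### API

Orientations are given as [roll, pitch, yaw] about the fixed x, y, z axes, in that order (R = Rz(yaw) Ry(pitch) Rx(roll)).
In Python, from station import manip gives the robot as it stands. Calls block until the motion is done:
- manip.movep(position, orientation): joint-space move of the TCP to a pose.
- manip.movel(position, rotation=None, v=0.15, contact_N=None): straight line of the TCP; rotation=None keeps the orientation; v is the mean speed in m/s. With contact_N (N) it stops when the force on the tool has changed by that much, and returns True; else False.
- manip.movej(angles): joint-space move.
- manip.open() and manip.clamp(grasp_force=None): open the fingers fully, or close them until they stop; grasp_force is the grip in N (None keeps the last).
- manip.sleep(seconds).
- manip.ik(position, orientation): joint angles nearest the present ones, or None.
- manip.read_state(): the state.
- manip.get_image(name): name is "scene" or "side" or "wrist"; returns (picture, depth): 400x640x3 uint8, blue, green, red; 400x640 float32, m along the optical axis (not along the pixel's ray), 0 where there is no reading.
- manip.calibration(name): a dict with "camera_matrix" (3x3 intrinsics, pixels), "cam_to_world" (4x4, takes a point from camera to world coordinates). Camera axes: x right, y up, looking along -z (the intrinsics and any distortion apply to the point x, -y, -z); pixel columns grow to the right and rows downward; lengths in m; the calibration is good to about 2 mm. A picture is of the moment at which its call begins: read the wrist's pose just before it. calibration takes no time and is no camera call; for the wrist camera it gives the pose at the moment of the call.
A pose or a line that the arm cannot do raises manip.PlanningError and nothing moves.
- manip.hand_in(): hands the job in; it is judged then, once.
The state is a dict: "time_s": time; "joint_pos": joint angles; "joint_vel": joint speeds; "joint_torque": joint torques, N m; "position": TCP position; "ee_rot": TCP orientation; "contact_force": force on the tool from outside, world axes, zero at the start; "moment": the same for the moment, N m; "finger_gap": finger opening in m; "finger_force": force on a finger pad.
Only numpy, scipy, OpenCV 4.12 (cv2) and the standard library are available. Lean on these libraries where they do the work, as an engineer would, in place of code of your own. Each camera call takes 0.05 s, during which the arm holds its last target. There are 200 camera calls.

### The job

Set up the two hydraulic units on the bench for the next pump test: on the flat grey selector, turn the black bar handle until only yellow shows in the little window, and on the sloping-faced regulator, turn the round black knob until its white pointer line points at the orange index mark. Do them in either order, let go of both, do not shift the orange mark, and leave the other parts on the bench where they are.

Things in the scene. Friction and masses are not known exactly. Their poses are not given: they have to be found in the camera images.
- selector: Selector unit: grey box 160 x 160 mm bolted to the bench, its front facing about to the robot (-x); origin at the centre of its underside. Its aluminium cover's top is 64 mm above the bench. A colour disc under the cover turns with the black bar handle on top.
- wheel_grip (a point): Middle of the black bar handle, on its vertical turning axis, 94 mm above the bench, to be pinched across its width. The bar is 84 mm long, 16 mm wide, with upright sides, and spans 75 to 109 mm above the bench. Turns with the bar: x runs along it to the end with the white stripe, z is up.
- range_wheel (a joint): Angle of the selector's bar and disc, rad: 0 when the yellow sector is centred in the window (the white-striped end of the bar then points at the window). Grows as the bar turns clockwise seen from above; it starts between -1.4 and -0.6, so the bar must go clockwise. Stops at -1.7 and 1.2. It stays where it is left (friction 0.12 N m).
- yellow_mid (a point): Middle of the yellow sector on the disc, 54 mm from the axis, on the side of the white-striped end of the bar, 58.5 mm above the bench. The sector spans 51 degrees; the others are blue, white, red, black, green, white.
- window (a point): Middle of the window in the selector's cover, fixed, 54 mm from the axis, on the side of the unit away from the robot, 58.5 mm above the bench. The window is 22 mm radially by 20 mm across, in a thin black frame.
- regulator: Regulator unit: dark foot 170 x 170 mm bolted to the bench, origin at the centre of its underside; purple body; square aluminium face 150 x 150 mm sloping to its front (-x, about towards the robot): the outward normal leans 35 degrees from vertical. A small gauge stands at the rear right corner, 84 to 112 mm behind the centre, its top 155 mm above the bench.
- knob_grip (a point): Gripping point of the round ribbed black knob, 52 mm in diameter, 46 mm tall above a thin black skirt 96 mm across. On the axis, 28 mm above the skirt's top, 18 mm below the knob's end, about 128 mm above the bench. Turns with the knob: z points out along the axis, y to the white pointer line. Can be gripped at any angle about the axis, with the tool leaning along it.
- flow_knob (a joint): Angle of the knob, rad; grows as it turns clockwise seen facing the knob; the white pointer line points to the left (seen from the robot) at 0, up the slope at 1.57. Starts between 0 and 0.4. Stops at -0.2 and 3.2. It stays where it is left (friction 0.12 N m).
- pointer_tip (a point): Outer end of the white pointer line on the knob's skirt, 48 mm from the axis; a second short white line on the knob's end points the same way.
- index_ring (a joint): Angle of the orange index mark about the same axis, rad, same zero and same sense as the knob: the pointer is on the middle of the mark when both are equal. Somewhere between 0.9 and 1.8; it sits very tight and must not be turned.
- index_mark (a point): Middle of the orange index mark's inner edge, 48 mm from the axis. The orange mark is a short block about 18 mm wide on the pale ring just outside the knob's skirt.
- piston: Bystander, loose: steel spool-shaped pump piston standing upright, 54 mm across, 95 mm tall; origin at the centre of its underside.
- grease_tin: Bystander, loose: yellow-banded tin, 66 mm across, 100 mm tall; origin at the centre of its underside.
- pump_housing: Bystander, loose: orange-red cast pump housing, 80 x 90 mm, 72 mm tall; origin at the centre of its underside.
- bearing: Bystander, loose: steel ring lying flat, 72 mm across, 20 mm tall; origin at the centre of its underside.
- wrench: Bystander, loose: steel wrench lying flat, 180 mm long; origin at mid-length, on the bench.
- bolt_tray: Bystander, loose: green open tray of bolts, 130 x 90 x 40 mm; origin at the centre of its underside.
- gear: Bystander, loose: dark toothed wheel with a hub lying flat, 98 mm across, 34 mm tall; origin at the centre of its underside.
Mind the look-alikes: they are no part of the job. Leave any brown look-alike of the selector alone.

How it is judged:
By the outcome, as a careful person would: the job done as asked, in the order asked, and still so for the second after the job is handed in, with the robot touching nothing.
It also fails if it takes over 64 s, if anything falls off the work surface, if the arm or the gripper's body presses on something with over 40 N, if the wrist force passes 120 N, or if a joint passes its speed limit or range.

## Working session

There is one attempt and no reset: what is moved stays moved. The work goes in short steps, each a Python script; the robot and the scene stay as the last script left them, time stands still between calls to the robot, and variables do not carry over. Pictures are saved under pics/ and viewed, at most 10 in all, crops included, and the job is handed in when it is done.

```bash
ls; mkdir -p pics
cat > h.py <<'E'
import numpy as np, cv2
from station import manip
def snap(n, f=None):
    c=manip.calibration(n); im,d=manip.get_image(n)
    if f: cv2.imwrite('pics/'+f,im)
    return im,d,np.array(c['camera_matrix']),np.array(c['cam_to_world']),c
def pt(u,v,d,K,T):
    z=d
    p=np.array([(u-K[0,2])/K[0,0]*z,-(v-K[1,2])/K[1,1]*z,-z,1])
    return (T@p)[:3]
def onplane(u,v,K,T,p0,n):
    r=T[:3,:3]@np.array([(u-K[0,2])/K[0,0],-(v-K[1,2])/K[1,1],-1]); o=T[:3,3]
    return o+r*(np.dot(np.array(p0)-o,n)/np.dot(r,n))
E
python3 - <<'E'
from h import *
for n in ['scene','side','wrist']:
    im,d,K,T,c=snap(n,n+'0.png'); np.savez('pics/'+n+'0.npz',im=im,d=d,K=K,T=T)
    print(n,K.round(1).tolist(),T.round(3).tolist(),[k for k in c])
E
```

```text
pics
scene [[498.2, 0.0, 326.1], [0.0, 498.2, 193.4], [0.0, 0.0, 1.0]] [[0.745, -0.411, 0.526, 1.368], [0.667, 0.455, -0.589, -0.96], [0.003, 0.79, 0.613, 1.11], [0.0, 0.0, 0.0, 1.0]] ['camera_matrix', 'cam_to_world']
side [[391.7, 0.0, 315.8], [0.0, 391.7, 195.5], [0.0, 0.0, 1.0]] [[-0.999, 0.015, -0.036, 0.492], [-0.036, -0.692, 0.721, 0.898], [-0.014, 0.722, 0.692, 0.939], [0.0, 0.0, 0.0, 1.0]] ['camera_matrix', 'cam_to_world']
wrist [[287.8, 0.0, 319.5], [0.0, 287.8, 198.5], [0.0, 0.0, 1.0]] [[1.0, -0.0, 0.002, 0.525], [-0.0, 0.969, 0.246, 0.065], [-0.002, -0.246, 0.969, 0.384], [0.0, 0.0, 0.0, 1.0]] ['camera_matrix', 'cam_to_world']
```

View pics/scene0.png

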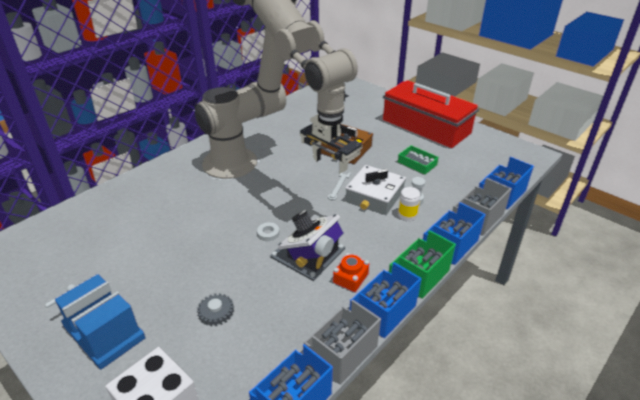

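View pics/side0.png

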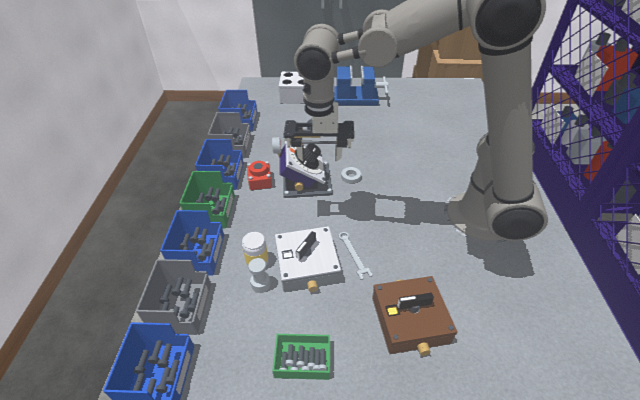

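The side view shows the grey selector at about (308,258), the regulator at (305,165) with its knob near (311,155), and the brown decoy at (413,312). I'll get coarse positions from these, then move the wrist camera over each unit.

Run:
```python
from h import *
s=np.load('pics/side0.npz'); K,T,d=s['K'],s['T'],s['d']
for n,u,v in [('bar',307,245),('selc',308,265),('knob',311,152),('face',300,160),('piston',258,268),('tin',255,245),('wrench',355,255),('housing',259,175)]:
    print(n,pt(u,v,d[v,u],K,T).round(3))
w=np.load('pics/wrist0.npz')
a=cv2.resize(s['im'][120:300,220:380],None,fx=2.4,fy=2.4,interpolation=cv2.INTER_CUBIC)
b=cv2.resize(w['im'],(640,400))[:, :]
b=cv2.resize(b,(400,250)); 
c=np.zeros((432,800,3),np.uint8); c[:,:384]=a; c[:250,390:790]=b
cv2.imwrite('pics/c1.png',c)
```

```text
bar [0.552 0.222 0.104]
selc [0.548 0.26  0.064]
knob [ 0.556 -0.138  0.145]
face [ 0.592 -0.123  0.123]
piston [0.676 0.297 0.097]
tin [0.694 0.223 0.1  ]
wrench [0.414 0.179 0.008]
housing [ 0.737 -0.122  0.055]
```

View pics/c1.png

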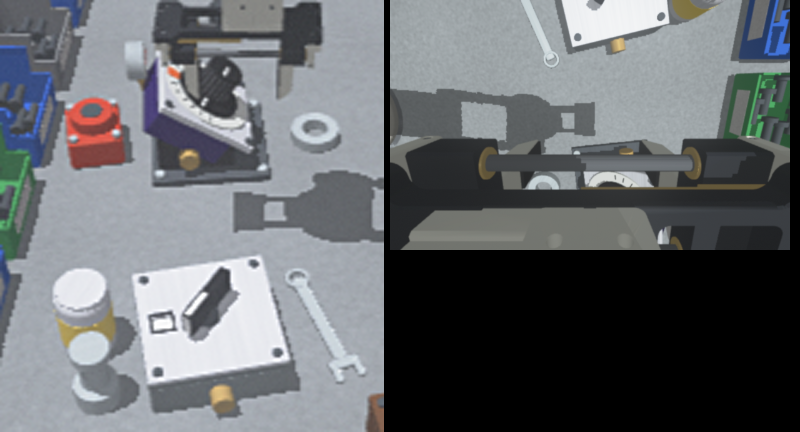

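The crop shows the grey selector with its window on the +x side at about (162,322) and the striped bar end towards the window's lower left. On the regulator, the orange mark is up the slope. Next are closer wrist views.

Run:
```python
from h import *
s=manip.read_state(); R0=s['ee_rot']; print(R0,s['time_s'])
ims=[]
for k,p in [('sel',[.555,.12,.26]),('reg',[.545,-.26,.27])]:
    manip.movel(p,v=0.3)
    im,d,K,T,c=snap('wrist'); np.savez('pics/w_%s.npz'%k,im=im,d=d,K=K,T=T); ims.append(im)
print(manip.read_state()['time_s'])
c=np.hstack([cv2.resize(i[0:250,140:540],None,fx=1,fy=1) for i in ims])
cv2.imwrite('pics/c2.png',c)
```

```text
[-3.14049896e+00 -1.67827088e-04  1.57077378e+00] 0.15
2.2417
```

View pics/c2.png

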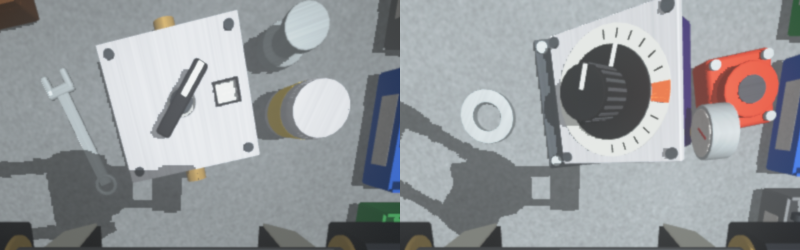

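The left half shows the selector: cover screws at (108,53), (228,23), (248,147) and (139,172), the bar's striped end at (203,63), and the window at (227,92) showing white. The right half shows the regulator: skirt pointer line at (614,55), the line on the knob's end at (583,76), and the orange mark at (661,91).

```bash
cat > meas.py <<'E'
from h import *
from scipy.optimize import least_squares
def cloud(s):
    d=s['d']; v,u=np.mgrid[0:400,0:640]; K,T=s['K'],s['T']
    P=np.stack([(u-K[0,2])/K[0,0]*d,-(v-K[1,2])/K[1,1]*d,-d],-1)
    return P@T[:3,:3].T+T[:3,3]
def largest(m):
    n,l,st,c=cv2.connectedComponentsWithStats(m.astype(np.uint8)); i=1+np.argmax(st[1:,4]); return l==i
def selector(s,guess):
    P=cloud(s); hsv=cv2.cvtColor(s['im'],cv2.COLOR_BGR2HSV)
    near=np.hypot(P[...,0]-guess[0],P[...,1]-guess[1])<.13
    cov=largest(near&(abs(P[...,2]-.064)<.005))
    (cx,cy),_,a=cv2.minAreaRect(np.float32(P[cov][:,:2]*1000)); 
    bar=largest(near&(abs(P[...,2]-.109)<.006)&(np.hypot(P[...,0]-cx/1e3,P[...,1]-cy/1e3)<.055)); B=P[bar]
    (bx,by),bs,_=cv2.minAreaRect(np.float32(B[:,:2]*1000)); 
    X=B[:,:2]-B[:,:2].mean(0); ax=np.linalg.svd(X,full_matrices=False)[2][0]
    w=bar&(hsv[...,2]>150); 
    if w.sum()>3 and (P[w][:,:2].mean(0)-B[:,:2].mean(0))@ax<0: ax=-ax
    return np.array([cx,cy])/1e3,a,np.array([bx,by])/1e3,bs,np.arctan2(ax[1],ax[0]),w.sum()
def regulator(s,guess):
    P=cloud(s); im=s['im']; hsv=cv2.cvtColor(im,cv2.COLOR_BGR2HSV)
    near=np.hypot(P[...,0]-guess[0],P[...,1]-guess[1])<.13
    # face: pale pixels above the bench within the unit; robust plane
    m=near&(hsv[...,2]>150)&(hsv[...,1]<50)&(P[...,2]>.05)&(P[...,0]<guess[0]+.09)
    Q=P[m]; r=least_squares(lambda p:p[0]*Q[:,0]+p[1]*Q[:,1]+p[2]-Q[:,2],[.7,0,-.3],loss='soft_l1',f_scale=.002).x
    n=np.array([-r[0],-r[1],1]); n/=np.linalg.norm(n); p0=np.array([0,0,r[2]])
    h=(P-p0)@n
    return P,hsv,near,n,p0,h
E
python3 - <<'E'
from meas import *
print(selector(np.load('pics/w_sel.npz'),(.55,.235)))
s=np.load('pics/w_sel.npz'); K,T=s['K'],s['T']
sc=np.array([onplane(u+140,v,K,T,[0,0,.064],[0,0,1.]) for u,v in [(108,53),(228,23),(248,147),(139,172)]])
win=onplane(227+140,92.5,K,T,[0,0,.064],[0,0,1.]); c=sc.mean(0); print('screws c',c,'win',win-c,np.degrees(np.arctan2(*(win-c)[1::-1])))
s=np.load('pics/w_reg.npz'); P,hsv,near,n,p0,h=regulator(s,(.57,-.138))
print('n',n,np.degrees(np.arccos(n[2])),np.degrees(np.arctan2(n[1],n[0])))
hh=h[near&(h>.03)&(h<.07)&(hsv[...,2]<120)]; print(np.histogram(hh,bins=np.arange(.03,.07,.002)))
e=largest(near&(abs(h-np.percentile(hh,98))<.004)&(hsv[...,1]<90)); E=P[e]; print('end',e.sum(),E.mean(0),h[e].mean())
x=np.cross([0,0,1.],n); x/=np.linalg.norm(x); y=np.cross(n,x)
F=np.float32(np.c_[E@x,E@y]*1000); print(cv2.minEnclosingCircle(F)); 
cxy=np.array(cv2.minEnclosingCircle(F)[0])/1e3
om=near&(hsv[...,0]<20)&(hsv[...,1]>150)&(abs(h)<.015)&(P[...,0]<.66); om=largest(om); O=P[om]; print('orange',om.sum(),np.argwhere(om).mean(0),O.mean(0),h[om].mean())
o2=np.array([O.mean(0)@x,O.mean(0)@y])-cxy; print('o',o2,np.degrees(np.arctan2(o2[1],o2[0])))
sk=near&(hsv[...,2]<90)&(h>-.004)&(h<.012); print('skirt h',np.median(h[sk]))
a=onplane(357,43,s['K'],s['T'],p0+n*.004,n);b=onplane(351,67,s['K'],s['T'],p0+n*.004,n)
for q in(a,b):
    q2=np.array([q@x,q@y])-cxy; print('ptr',q2,np.hypot(*q2),np.degrees(np.arctan2(q2[1],q2[0])))
print('x',x,'y',y,'c',cxy)
E
```

```text
(array([0.55619415, 0.21239859]), 12.796759605407715, array([0.55642145, 0.21251082]), (84.57630920410156, 16.004911422729492), np.float64(1.053086808770596), np.int64(310))
screws c [0.55600937 0.21239216 0.064     ] win [0.05355717 0.01042033 0.        ] 11.010174433021668
n [-0.55773827 -0.05813699  0.82797833] 34.10838002679158 -174.04914765222676
(array([  57,   52,   49,   60,   63,   53,   60,   61,   93,   69,   84,
       1508,  386,    0,    0,    0,    0,    0,    0,    0]), array([0.03 , 0.032, 0.034, 0.036, 0.038, 0.04 , 0.042, 0.044, 0.046,
       0.048, 0.05 , 0.052, 0.054, 0.056, 0.058, 0.06 , 0.062, 0.064,
       0.066, 0.068, 0.07 ]))
end 2129 [ 0.54780872 -0.16296307  0.14418383] 0.053462736417239066
((219.15093994140625, 515.9880981445312), 26.076801300048828)
orange 304 [ 91.35855263 400.63157895] [ 0.62278148 -0.16165161  0.13521824] 0.0041479935310117086
o [0.00619664 0.0588314 ] 83.98727072775522
skirt h 0.0077252430353309046
ptr [-0.04582649  0.01629105] 0.04863605372786659 160.43000194036094
ptr [-0.02516484  0.00775271] 0.026331993363464302 162.877145269915
x [ 0.10367534 -0.99461119  0.        ] y [0.82351651 0.08584093 0.5607601 ] c [0.21915094 0.5159881 ]
```

Both units are measured. The selector bar needs to turn about 48° clockwise and the knob about 77°. Before moving, I'll refine the pointer angle on the skirt plane and check IK.

Run:
```python
from meas import *
from scipy.spatial.transform import Rotation as Ro
s=np.load('pics/w_reg.npz'); P,hsv,near,n,p0,h=regulator(s,(.57,-.138))
x=np.cross([0,0,1.],n); x/=np.linalg.norm(x); y=np.cross(n,x); c=np.array([.21915,.51599])
def ang(u,v,hh):
    q=onplane(u,v,s['K'],s['T'],p0+n*hh,n); r=np.array([q@x,q@y])-c; return r.round(4),np.degrees(np.arctan2(r[1],r[0]))
print(ang(357,43,.008),ang(351,67,.008))
# line on knob end
w=near&(hsv[...,2]>150)&(abs(h-.0535)<.004); W=P[w]; V=np.c_[W@x,W@y]; m=V.mean(0); d=np.linalg.svd(V-m,full_matrices=False)[2][0]
print('endline',w.sum(),m-c,np.degrees(np.arctan2(d[1],d[0])))
ctr=c[0]*x+c[1]*y+(p0@n)*n   # axis at plane h=0
print('axis pt',ctr,'grip',ctr+n*.036)
np.savez('reg.npz',n=n,x=x,y=y,ctr=ctr)
for hh in (.0175,.11):
  for f in range(0,360,30):
    ty=np.cos(np.radians(f))*x+np.sin(np.radians(f))*y; tz=-n; M=np.c_[np.cross(ty,tz),ty,tz]
    q=manip.ik((ctr+n*hh).tolist(),Ro.from_matrix(M).as_euler('xyz').tolist()); print(hh,f,None if q is None else np.round(q,2))
for z in (.078,.22):
  for yw in (60.3,-119.7):
    q=manip.ik([.5563,.2124,z],[np.pi,0,np.radians(yw)]); print(z,yw,None if q is None else np.round(q,2))
```

```text
(array([-0.0448,  0.0182]), np.float64(157.8397660183936)) (array([-0.0244,  0.0098]), np.float64(158.0848761603003))
endline 137 [-0.01373233  0.00370019] -18.664457049881822
axis pt [ 0.57600538 -0.16029625  0.09879455] grip [ 0.5559268  -0.16238919  0.12860177]
0.0175 0 [-0.61  0.41  2.    0.98  0.46  0.02]
0.0175 30 [-0.61  0.41  2.    0.98  0.46 -0.51]
0.0175 60 [-0.61  0.41  2.    0.98  0.46 -1.03]
0.0175 90 [-0.61  0.41  2.    0.98  0.46 -1.55]
0.0175 120 [-0.61  0.41  2.    0.98  0.46 -2.08]
0.0175 150 [-0.61  0.41  2.    0.98  0.46 -2.6 ]
0.0175 180 None
0.0175 210 [-0.61  0.41  2.    0.98  0.46  2.64]
0.0175 240 [-0.61  0.41  2.    0.98  0.46  2.11]
0.0175 270 [-0.61  0.41  2.    0.98  0.46  1.59]
0.0175 300 [-0.61  0.41  2.    0.98  0.46  1.06]
0.0175 330 [-0.61  0.41  2.    0.98  0.46  0.54]
0.11 0 [-0.7   0.2   2.01  0.76  0.63  0.21]
0.11 30 [-0.7   0.2   2.01  0.76  0.63 -0.32]
0.11 60 [-0.7   0.2   2.01  0.76  0.63 -0.84]
0.11 90 [-0.7   0.2   2.01  0.76  0.63 -1.36]
0.11 120 [-0.7   0.2   2.01  0.76  0.63 -1.89]
0.11 150 [-0.7   0.2   2.01  0.76  0.63 -2.41]
0.11 180 [-0.7   0.2   2.01  0.76  0.63 -2.94]
0.11 210 [-0.7   0.2   2.01  0.76  0.63  2.82]
0.11 240 [-0.7   0.2   2.01  0.76  0.63  2.3 ]
0.11 270 [-0.7   0.2   2.01  0.76  0.63  1.78]
0.11 300 [-0.7   0.2   2.01  0.76  0.63  1.25]
0.11 330 [-0.7   0.2   2.01  0.76  0.63  0.73]
0.078 60.3 [ 0.24  0.62  1.51 -0.    1.01  0.75]
0.078 -119.7 [ 0.24  0.62  1.51  0.    1.01 -2.39]
0.22 60.3 [ 0.24  0.48  1.33 -0.    1.33  0.75]
0.22 -119.7 [ 0.24  0.48  1.33  0.    1.33 -2.39]
```

```bash
cat > act.py <<'E'
from meas import *
from scipy.spatial.transform import Rotation as Ro
g=np.load('reg.npz'); n,x,y,ctr=(g[k] for k in('n','x','y','ctr'))
def st(tag):
    s=manip.read_state(); print(tag,round(s['time_s'],2),np.round(s['position'],4),'gap',round(s['finger_gap'],4),'F',np.round(s['contact_force'],1),'M',np.round(s['moment'],2),'q6',round(s['joint_pos'][5],3)); return s
def twist(dq):
    q=np.array(manip.read_state()['joint_pos']); q[5]+=dq; manip.movej(q.tolist())
def knob_rot(f):
    f=np.radians(f); ty=np.cos(f)*x+np.sin(f)*y; return Ro.from_matrix(np.c_[np.cross(ty,-n),ty,-n]).as_euler('xyz').tolist()
def turn_knob(f,deg):
    r=knob_rot(f); up=(ctr+n*.13).tolist()
    manip.movep(up,r); c=manip.movel((ctr+n*.0175).tolist(),v=.12,contact_N=12); st('down %s'%c)
    if c: return
    manip.clamp(25); st('grip'); twist(np.radians(deg)); st('turned')
    manip.open(); st('open'); manip.movel(up,v=.2)
def turn_bar(c,yaw,deg):
    manip.movep([*c,.24],[np.pi,0,np.radians(yaw)]); k=manip.movel([*c,.078],v=.12,contact_N=12); st('down %s'%k)
    if k: return
    manip.clamp(25); st('grip'); twist(np.radians(deg)); st('turned')
    manip.open(); st('open'); manip.movel([*c,.24],v=.2)
E
python3 - <<'E'
from act import *
turn_knob(60,75.5)
st('up')
E
```

```text
down False 4.12 [ 0.5664 -0.1615  0.1136] gap 0.0921 F [-0.7  0.3  1. ] M [-0.08  0.36  0.02] q6 -1.029
grip 4.83 [ 0.5661 -0.1612  0.1133] gap 0.0516 F [-3.   0.9  0.9] M [-0.13  0.32 -0.05] q6 -1.029
turned 6.03 [ 0.5659 -0.1607  0.113 ] gap 0.0514 F [-3.1  0.5  1.9] M [1.09 0.43 0.61] q6 0.287
open 6.86 [ 0.5661 -0.1612  0.1133] gap 0.0919 F [-0.5  0.  -0.2] M [0.02 0.41 0.02] q6 0.288
up 7.57 [ 0.5035 -0.1678  0.206 ] gap 0.092 F [-0.2 -0.4  0.1] M [-0.01  0.42 -0.01] q6 0.505
```

Run:
```python
from act import *
D=[3.14159,0,1.5708]
def look(k,p):
    manip.movep(p,D); im,d,K,T,_=snap('wrist'); np.savez('pics/w2_%s.npz'%k,im=im,d=d,K=K,T=T); return im[0:250,140:540]
a=look('reg',[.545,-.26,.27])
manip.movep([.556,.12,.26],D)
turn_bar([.5563,.2124],60.3,48.3)
b=look('sel',[.555,.12,.26])
print(selector(np.load('pics/w2_sel.npz'),(.556,.212)))
cv2.imwrite('pics/c3.png',cv2.resize(np.hstack([b[20:190,80:280],a[20:190,100:300]]),None,fx=2,fy=2,interpolation=cv2.INTER_CUBIC)); st('end')
```

```text
down False 12.23 [0.5568 0.2125 0.0788] gap 0.0916 F [0.2 0.2 0.4] M [0.03 0.06 0.01] q6 0.754
grip 13.31 [0.5561 0.2125 0.078 ] gap 0.0241 F [-1.4  1.1  0.5] M [ 0.1   0.24 -0.04] q6 0.754
turned 14.13 [0.556  0.2126 0.0779] gap 0.024 F [-0.8  0.8  0.2] M [0.15 0.26 0.04] q6 1.596
open 15.3 [0.556  0.2125 0.078 ] gap 0.0921 F [-0.   0.2  0.4] M [ 0.07  0.14 -0.03] q6 1.597
(array([0.55628345, 0.21229825]), 12.70067024230957, array([0.55654938, 0.21223842]), (84.55876922607422, 16.138517379760742), np.float64(0.22036573359553244), np.int64(311))
end 17.67 [0.5549 0.1202 0.2596] gap 0.0917 F [-0.4  0.3  1.4] M [-0.    0.01 -0.  ] q6 0.079
```

View pics/c3.png

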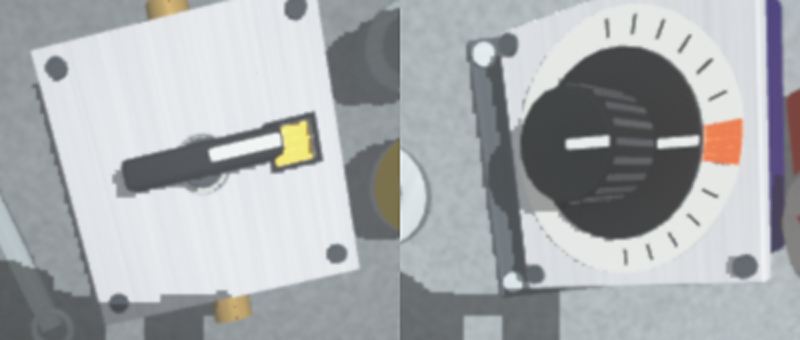

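The left half shows only yellow in the window at (297,143), with the bar aligned to it. On the right, the pointer tip at (698,141) meets the orange block, whose inner edge runs from (704,124) to (704,163). I'll check the angle numerically.

Run:
```python
from act import *
s=np.load('pics/w2_reg.npz'); P,hsv,near,_,p0,_=regulator(s,(.57,-.138)); h=(P-ctr)@n
def ang(m,hh):
    m=largest(m); uv=np.argwhere(m).mean(0); q=onplane(uv[1],uv[0],s['K'],s['T'],ctr+n*hh,n)-ctr
    return m.sum(),uv[::-1].round(1),np.hypot(q@x,q@y).round(4),np.degrees(np.arctan2(q@y,q@x)).round(2)
O=near&(hsv[...,0]<20)&(hsv[...,1]>150)&(P[...,0]<.66)
v,u=np.mgrid[0:400,0:640]; W=(hsv[...,2]>140)&(hsv[...,1]<60)
print('orange',ang(O,.004),np.median(h[largest(O)]))
sk=(u>240+125)&(u<240+151)&(v>20+65)&(v<20+77)&W&(u<240+149.5); print('ptr',ang(sk,.008))
el=(u>240+80)&(u<240+107)&(v>20+62)&(v<20+80)&W; print('end',ang(el,.0535))
```

```text
orange (np.int64(305), array([401.4,  90.8]), np.float64(0.0593), np.float64(84.06)) 0.0040356517591977545
ptr (np.int64(113), array([378.7,  90.5]), np.float64(0.0379), np.float64(85.76))
end (np.int64(127), array([333.5,  90.8]), np.float64(0.0138), np.float64(85.67))
```

The pointer is within 1.7° of the middle of the mark, and the mark hasn't moved (84.0° before, 84.1° now). Both units are done, so I'm handing in.

```bash
python3 -c "
from station import manip
print(manip.hand_in())"
```

```text
the job is handed in; nothing more can be done
None
```

The job is handed in: the selector window shows only yellow, the regulator pointer is within about 2° of the middle of the unmoved orange mark, and both handles were released about 18 s into the 64 s limit.

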